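Check castor sleeves on the shuttle gauge and hold it at the mark

ROBOT

A 6-joint arm with a two-finger parallel gripper is mounted at the origin on the work surface. World frame = base frame: x ahead of the robot, y to its left, z up, the work surface at z = 0. Lengths are in m, angles in rad, forces in N, time in s.
With the tool pointing down it reaches from about 0.325 to 0.925 m from the base axis. Payload 3.1 kg.
Tool frame: the origin (TCP) lies midway between the tips of the shut fingers; the grasp point (between the pads) lies manip.grip_point_offset behind it (manip.grip_point_offset is the distance from the TCP to the grasp point, in m); z points along the fingers, y is the line along which they close (so a half turn about z gives the same grasp; the last joint's range is limited). The gripper opens to 85 mm and grips with 20 to 120 N. Pads are 22 mm wide; open, the fingers measure 114 mm over their backs; the gripper's body (76 mm by 85 mm) begins 54 mm behind the grasp point. The pads swing forward as they close: fully open they stand 13 mm farther back than shut.
Start: joints at [1.157, 0.217, 1.613, -0, 1.311, -0.112], TCP at [0.186, 0.597, 0.231] pointing down, gripper open.
Joint ranges: [-2.75, 2.75], [-0.78, 2.1], [0.31, 2.55], [-1.13, 4.27], [0.13, 2.63], [-2.58, 2.58]. Speed limits (rad/s): [2.79, 2.79, 3.14, 3.14, 3.14, 3.14].

INTERFACE

Orientations are given as a unit quaternion [w, x, y, z].
In Python, from rig import status, imaging, order, manip gives the robot as it stands.
- The arm moves only by the tool jog_arm, never from a script. Its argument "steps" is one flat list of numbers, 6 for each row, row after row: the shift along the tool's x, y, z in m, then the turn, a rotation vector about the tool's x, y, z in degrees. A call has 1 to 12 rows; each row is the pose to reach, as a shift and turn from the pose commanded when the call began, along the tool's axes at that moment; what a row does not reach only later rows make up. A row lasts 1/12 s, in which the tool goes at most 41.7 mm and 7.16 degrees, less where a joint would pass 70% of its speed; a pose out of reach is approached as far as the arm can. A call with a gripper value outside its range is refused whole. "claw" is the finger opening in m, from 0 to 0.0854, set as the call begins (left out, the last holds). The fingers move at their own pace and stop on an object; "newtons" is the grip in N (left out, the last holds). Time passes only in rows, so rows that repeat a pose let the fingers close. It gives the time, the measured TCP pose, the force, the opening and the grip force at its end, in the units of the state.
- status.read_state(): the state, without advancing time (a new reading comes with each control period).
- imaging.grab_frame(name): name is "scene" or "side" or "wrist"; returns a dict with "img" (480x640x3 uint8, red, green, blue), "fx", "fy", "cx", "cy" (pixels), "rvec" (rotation vector, rad) and "tvec" (3), from world to camera coordinates, as OpenCV has them; the wrist camera has in their place "mount" (4x4, takes a point from camera to tool coordinates, whose origin is the TCP and whose axes are the flange's). Camera axes: x right, y down, z forward; pixel columns grow to the right and rows downward; lengths in m; the calibration is good to about 2 mm. A picture is of the moment at which its call begins: read the wrist's pose just before it. There is no depth.
- order.finish_job(): hands the job in; it is judged then, once.
The state is a dict: "t": time; "qpos": joint angles; "joint_velocities": joint speeds; "tau": joint torques, N m; "tool_pos": TCP position; "tool_rot": TCP orientation; "contact_force": force on the tool from outside, world axes, zero at the start; "torque": the same for the moment, N m; "finger_gap": opening from 0.0 (shut) to 1.0 (fully open); "finger_force": force on a finger pad.
Only numpy, scipy, OpenCV 4.12 (cv2) and the standard library are available. Lean on these libraries where they do the work, as an engineer would, in place of code of your own. Each camera call takes 0.05 s, during which the arm holds its last target. There are 200 camera calls.

TASK

Sort the two loose aluminium castor sleeves on the bench by the gauge pin: put the one whose bore goes over the pin on the pin, fully down on the carriage, and put the one with the bore too small into the small red reject crate. Then pull the spring-return carriage out by its red handle until its black pointer lines up with the red mark clip, and finish while still holding the handle there, because the carriage springs back if let go. Leave the other things on the bench where they are.

Things in the scene. Friction and masses are not known exactly. Their poses are not given: they have to be found in the camera images.
- gauge_base: Fixed blue base plate of the shuttle gauge, 320 (its x) x 120 (its y) x 20 high, with steel guide rails up to 36 high at y = -42..-32 and +32..+42 mm and a dark rear stop plate at x = +154, up to 46 high. Origin: centre of the underside, on the bench. Its x axis runs along the slide, level; the carriage is pulled toward its -x (roughly toward the robot). It may be turned in yaw by up to 17 degrees.
- carriage (a joint): Travel of the aluminium carriage along the base's -x, in m: 0 = home against its stop, larger = pulled out toward the robot, hard end at 0.105. A spring draws it home: about 4 N at home plus 0.8 N per 10 mm. The mark lies at 0.035 to 0.075 m. The carriage top is a flat plate 155 x 62, its top 40 mm above the bench.
- handle (a point): Centre of the foot (on the carriage top, 40 above the bench) of the upright red pull handle standing on the carriage, 14 thick along the slide (x) by 42 wide (y), 66 high, so its top is 106 above the bench. At home it stands at x = -20, y = 0 in the base's frame; it moves with the carriage. Its axes are parallel to the base's.
- seat (a point): Centre of the foot of the dark steel gauge pin, on the carriage top (40 above the bench), 105 mm behind the handle (base x = +85 at home); moves with the carriage. The pin stands straight up from here, 24 in diameter, 50 high, the top 8 mm tapered to 14 in diameter.
- index (a point): Tip of the black pointer on the carriage: base x = -20 at home (beside the handle), y = +53; moves with the carriage.
- mark_clip: Small red mark clip fixed on the left (+y) edge of the gauge base, block 16 (x) x 24 (y) with its top 36 above the bench, standing against the base's edge, with a thin red pointer toward the carriage. Origin: below the pointer's tip, at the height of the base's top (20 above the bench), 58 from the base's middle line; its axes are parallel to the base's. The mark is reached when index has the same x as this origin in the clip's frame.
- sleeve_wide: Aluminium sleeve, outer diameter 44, height 45, bore 28 right through (thin wall, 8): it fits the 24 mm gauge pin. About 0.12 kg. Stands upright on the bench. Origin: centre of its underside, z up its axis.
- sleeve_narrow: Aluminium sleeve, outer diameter 44, height 45, bore 14 right through (thick wall, 15): too small for the pin. About 0.18 kg. Stands upright on the bench; which of the two stands nearer the robot varies. Origin: centre of its underside, z up its axis.
- reject_crate: Small open red crate, fixed on the bench, on the right of the gauge (-y): outside 180 x 180 x 70 high, walls and floor about 4 thick. Origin: centre of its underside; x and y along its sides. (The larger red crate of stock at the far left is not the reject crate.)
- castor: Bystander, leave alone: a spare 75 swivel castor, plate down, black tyre and red hub, about 105 high (mm). Origin: at its underside.
- tape_measure: Bystander, leave alone: a yellow and black tape measure, 65 x 62 x 34 (mm). Origin: at its underside.
- wrench: Bystander, leave alone: a steel spanner 160 long (mm), lying along its x axis.
- screwdriver: Bystander, leave alone: a screwdriver 190 long (mm), lying along its x axis.
- screw_jar: Bystander, leave alone: a closed glass jar with blue cap, 64 across and 80 high (mm). Origin: at its underside.
- bearing_box: Bystander, leave alone: a small cardboard box 90 x 70 x 50 (mm). Origin: at its underside.
Mind the look-alikes: they are no part of the job. Leave any orange, pink or yellow look-alike of the sleeve_narrow alone.

How it is judged:
By the outcome, as a careful person would: the job done as asked, in the order asked, and still so for the second after the job is handed in, while the arm keeps its last pose, push and grip.
It also fails if it takes over 72 s, if anything falls off the work surface, if the arm or the gripper's body presses on something with over 40 N, if the wrist force passes 120 N, or if a joint passes its speed limit or range.

## Working session

There is one attempt and no reset: what is moved stays moved. The work goes in short steps, Python scripts to look and compute and a tool call to move; the robot and the scene stay as the last step left them, time stands still between calls to the robot, and variables do not carry over. Pictures are saved under pics/ and viewed, at most 10 in all, crops included, and the job is handed in when it is done.

Besides the shell and the picture viewer there is one more tool, called as a command line: name --argument value ..., lists and objects as JSON in quotes. jog_arm: Moves the arm, as the interface text tells. Its arguments: {"type":"object","properties":{"steps":{"type":"array"},"claw":{"type":"number"},"newtons":{"type":"number"}},"required":["steps"]}

```bash
ls; mkdir -p pics; cat > h.py <<'E'
import numpy as np, cv2
from rig import status, imaging, order, manip
def save(n,f):
    d=imaging.grab_frame(n); cv2.imwrite(f,d['img'][:,:,::-1]); np.save(f+'.npy',{k:v for k,v in d.items()},allow_pickle=True); return d
def load(f): return np.load(f+'.npy',allow_pickle=True).item()
def ray(d,u,v):
    R=cv2.Rodrigues(np.array(d['rvec'],float))[0]; t=np.array(d['tvec'],float)
    return -R.T@t, R.T@np.array([(u-d['cx'])/d['fx'],(v-d['cy'])/d['fy'],1])
def at(d,u,v,z):
    c,r=ray(d,u,v); return c+r*(z-c[2])/r[2]
def proj(d,P):
    return cv2.projectPoints(np.array(P,float).reshape(-1,1,3),np.array(d['rvec'],float),np.array(d['tvec'],float),np.array([[d['fx'],0,d['cx']],[0,d['fy'],d['cy']],[0,0,1.]]),None)[0].reshape(-1,2)
E
python3 - <<'E'
from h import *
for n in('scene','side'):
    d=save(n,f'pics/{n}0.png'); print(n,ray(d,320,240))
print(status.read_state(), manip.grip_point_offset)
E
```

```text
pics
scene (array([1.03875324, 0.52044548, 0.82791357]), array([-0.42600741, -0.50301849, -0.75203907]))
side (array([0.4070941 , 0.91951485, 1.19166675]), array([ 0.15191623, -0.63745925, -0.75544211]))
{'t': 0.1, 'qpos': array([ 1.15681077e+00,  2.17697489e-01,  1.61478349e+00, -2.63341841e-05,
        1.31126072e+00, -1.12206167e-01]), 'joint_velocities': array([ 0.00039788, -0.00098374, -0.0023237 ,  0.00099286, -0.00135046,
        0.00051557]), 'tau': array([-5.03723950e-04, -3.98071110e+01, -3.04969597e+01, -1.70069252e-04,
        4.16427225e-03, -1.38078528e-05]), 'tool_pos': array([0.18545844, 0.59609018, 0.23008205]), 'tool_rot': array([-2.67168655e-04,  1.50314335e-01,  9.88637672e-01, -1.04086033e-03]), 'contact_force': array([0.9067552 , 0.02539695, 0.08580461]), 'torque': array([-0.00343029,  0.00313117,  0.01033911]), 'finger_force': 0.0, 'finger_gap': 1.0014886547694786} 0.0187
```

View pics/scene0.png

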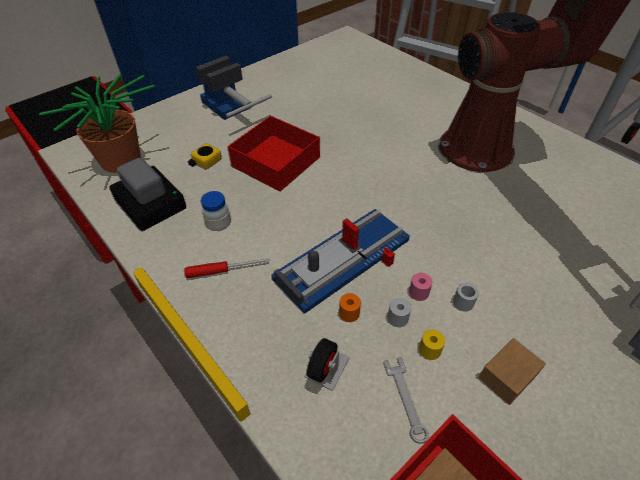

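View pics/side0.png

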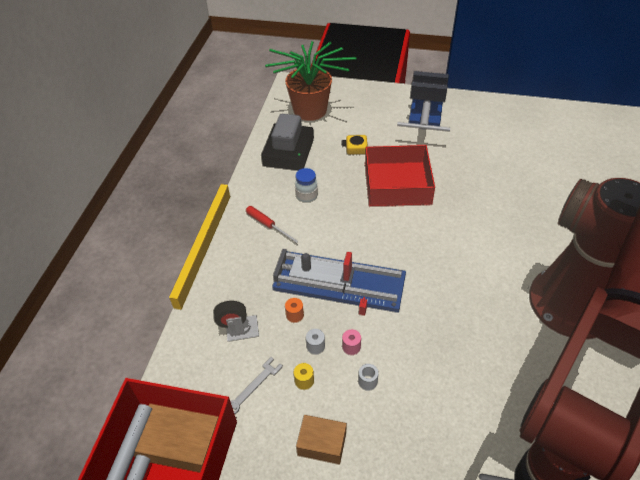

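The scene view shows two grey sleeves, at (399,312) with a small bore and at (466,296) with a wide bore. The look-alikes are orange (350,307), pink (421,286) and yellow (432,344). The gauge has its handle at (350,235), pin at (313,260) and clip at (388,257). The reject crate is the small one at (275,152), and the stock crate is at (455,460). Next is one close crop of each camera to check this.

```bash
python3 - <<'E'
import cv2
a=cv2.imread('pics/scene0.png')[200:350,270:490]; cv2.imwrite('pics/c1.png',cv2.resize(a,None,fx=3.6,fy=3.6,interpolation=cv2.INTER_CUBIC))
a=cv2.imread('pics/side0.png')[240:400,260:420]; cv2.imwrite('pics/c2.png',cv2.resize(a,None,fx=3.6,fy=3.6,interpolation=cv2.INTER_CUBIC))
E
```

```text
(no output)
```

View pics/c1.png

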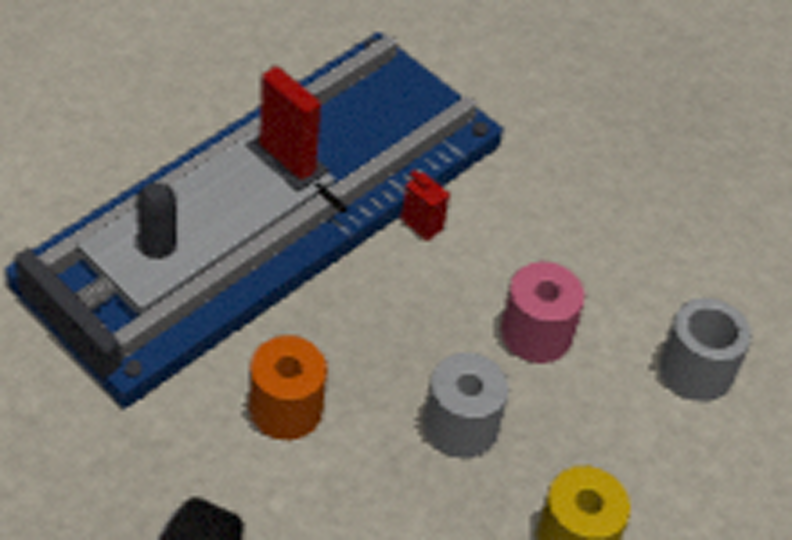

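View pics/c2.png

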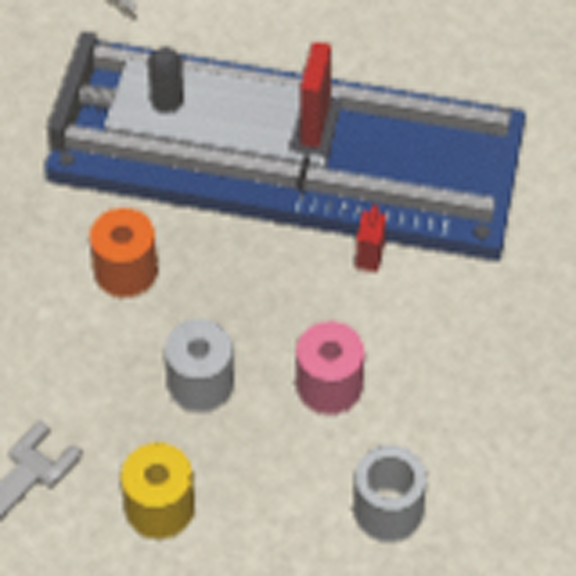

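Both crops confirm it. The wide grey sleeve's bore is at c1 (711,325) / c2 (391,477), and the narrow grey one is at c1 (470,384) / c2 (199,348). Now I'll triangulate the sleeves and fit the base.

```bash
cat >> h.py <<'E'
def px1(u,v): return ((u+.5)/3.6-.5+270,(v+.5)/3.6-.5+200)
def px2(u,v): return ((u+.5)/3.6-.5+260,(v+.5)/3.6-.5+240)
E
python3 - <<'E'
from h import *
from scipy.optimize import least_squares
a=load('pics/scene0.png'); b=load('pics/side0.png')
for n,p,q in(('wide',(711,325),(391,477)),('narrow',(470,384),(199,348)),('pink',(547,292),(330,350)),('yellow',(589,501),(156,474)),('orange',(288,368),(122,235))):
    print(n,at(a,*px1(*p),.045).round(4),at(b,*px2(*q),.045).round(4))
obs=[(a,px1(380,35),(-.16,-.06,.02)),(a,px1(501,128),(-.16,.06,.02)),(a,px1(122,392),(.16,.06,.02)),(a,px1(158,187),(.085,0,.09)),
(a,px1(269,70),(-.013,-.021,.106)),(a,px1(320,103),(-.027,.021,.106)),
(b,px2(524,110),(-.16,-.06,.02)),(b,px2(500,247),(-.16,.06,.02)),(b,px2(48,172),(.16,.06,.02)),(b,px2(165,50),(.085,0,.09))]
def W(p,X):
    c,s=np.cos(p[2]),np.sin(p[2]); return [p[0]+c*X[0]-s*X[1],p[1]+s*X[0]+c*X[1],X[2]]
f=lambda p: np.concatenate([proj(d,W(p,X))[0]-u for d,u,X in obs])
r=least_squares(f,[.55,0,0]); p=r.x; print(p,np.degrees(p[2])); print(r.fun.reshape(-1,2).round(1).tolist())
np.save('base.npy',p)
print('seat',W(p,(.085,0,.04)),'handle',W(p,(-.02,0,.04)))
inv=lambda P:[np.cos(p[2])*(P[0]-p[0])+np.sin(p[2])*(P[1]-p[1]),-np.sin(p[2])*(P[0]-p[0])+np.cos(p[2])*(P[1]-p[1])]
for z in(.02,.036):print('clip tip',z,inv(at(a,*px1(421,180),z)),inv(at(b,*px2(375,211),z)))
# crate inner floor centre / rim corners z=.07
for d,c in((a,[(229,152),(270,118),(320,151),(279,187)]),(b,[(366,149),(427,146),(433,180),(370,183)])):
    P=np.array([at(d,*x,.07) for x in c]);print('crate',P.round(3)[:,:2].tolist(),P.mean(0).round(3))
E
```

```text
wide [0.4572 0.3028 0.045 ] [0.4575 0.3047 0.045 ]
narrow [0.5908 0.2383 0.045 ] [0.5901 0.2381 0.045 ]
pink [0.5098 0.225  0.045 ] [0.5086 0.2241 0.045 ]
yellow [0.5979 0.3295 0.045 ] [0.5973 0.3294 0.045 ]
orange [0.6599 0.1631 0.045 ] [0.6581 0.1631 0.045 ]
[ 0.56909801  0.04564317 -0.0291502 ] -1.6701834191216614
[[-0.2, -1.6], [1.4, -0.1], [0.2, 0.2], [-0.4, 0.7], [-2.5, 0.7], [1.1, -0.6], [0.9, -0.0], [0.7, 0.4], [-1.4, -1.5], [-0.1, 1.2]]
seat [np.float64(0.6540618957284303), np.float64(0.04316575206783138), 0.04] handle [np.float64(0.5491065036122753), np.float64(0.0462260895891138), 0.04]
clip tip 0.02 [np.float64(-0.08522684017761407), np.float64(0.056058491108474634)] [np.float64(-0.07128126603494195), np.float64(0.04800685412067311)]
clip tip 0.036 [np.float64(-0.07451591386189385), np.float64(0.06461843070072987)] [np.float64(-0.0728670240595378), np.float64(0.05921511690163453)]
crate [[0.586, -0.383], [0.41, -0.437], [0.403, -0.225], [0.571, -0.184]] [ 0.493 -0.307  0.07 ]
crate [[0.572, -0.397], [0.398, -0.442], [0.369, -0.3], [0.539, -0.257]] [ 0.469 -0.349  0.07 ]
```

```bash
cat >> h.py <<'E'
from scipy.spatial.transform import Rotation as Rn
def tool():
    s=status.read_state(); return np.array(s['tool_pos']),Rn.from_quat(np.roll(s['tool_rot'],-1)),s
def go(P,yaw=None):
    "shift in tool axes (m) and z turn (deg) to world TCP P and tool-y heading yaw (deg)"
    p,R,s=tool(); y=R.as_matrix()[:,1]; h=np.degrees(np.arctan2(y[1],y[0]))
    print('shift',R.inv().apply(np.array(P)-p).round(4),'heading',h.round(2),'turn',None if yaw is None else round(-((yaw-h+90)%180-90),2), 't',s['t'],'p',p.round(4))
def wrist(f):
    p,R,s=tool(); d=imaging.grab_frame('wrist'); cv2.imwrite(f,d['img'][:,:,::-1])
    T=np.eye(4);T[:3,:3]=R.as_matrix();T[:3,3]=p; C=np.linalg.inv(T@np.array(d['mount']))
    d['rvec']=cv2.Rodrigues(C[:3,:3])[0].ravel();d['tvec']=C[:3,3]; np.save(f+'.npy',d,allow_pickle=True); return d
E
python3 - <<'E'
from h import *
from scipy.optimize import minimize
a=load('pics/scene0.png'); b=load('pics/side0.png')
def mask(d,box):
    h=cv2.cvtColor(d['img'],cv2.COLOR_RGB2HSV); m=(((h[...,0]<8)|(h[...,0]>172))&(h[...,1]>150)).astype(np.uint8)
    o=np.zeros_like(m); x0,y0,x1,y1=box; o[y0:y1,x0:x1]=m[y0:y1,x0:x1]; return o
M=[(a,mask(a,(220,110,330,195))),(b,mask(b,(355,135,445,215)))]
def cost(p):
    c=0; q=np.radians(p[2])
    X=np.array([[x,y,z] for x in(-.09,.09) for y in(-.09,.09) for z in(0,.07)]); co,s=np.cos(q),np.sin(q)
    X=np.c_[p[0]+co*X[:,0]-s*X[:,1],p[1]+s*X[:,0]+co*X[:,1],X[:,2]]
    for d,m in M:
        o=np.zeros_like(m); cv2.fillConvexPoly(o,cv2.convexHull((proj(d,X)*16).astype(np.int32)),1,shift=4); c+=(o!=m).sum()/m.sum()
    return c
best=min((minimize(cost,[.48,-.32,t],method='Nelder-Mead',options=dict(initial_simplex=[[.48,-.32,t],[.5,-.32,t],[.48,-.3,t],[.48,-.32,t+10]])) for t in(-20,0,20)),key=lambda r:r.fun); print(best.x,best.fun)
print(np.array(imaging.grab_frame('wrist')['mount']).round(3))
go((.4565,.304,.20))
E
```

```text
[ 0.46828762 -0.34263034 10.80522901] 0.17419029209164066
[[-0.001 -0.948 -0.319  0.081]
 [ 1.    -0.    -0.001 -0.   ]
 [ 0.001 -0.319  0.948 -0.142]
 [ 0.     0.     0.     1.   ]]
shift [-0.3456 -0.1984  0.0305] heading 72.71 turn None t 0.15 p [0.1855 0.5962 0.2302]
```

jog_arm --steps '[-0.03,-0.017,0.003,0,0,0,-0.06,-0.034,0.006,0,0,0,-0.09,-0.051,0.009,0,0,0,-0.12,-0.068,0.012,0,0,0,-0.15,-0.085,0.015,0,0,0,-0.18,-0.102,0.018,0,0,0,-0.21,-0.12,0.02,0,0,0,-0.24,-0.137,0.022,0,0,0,-0.27,-0.154,0.024,0,0,0,-0.3,-0.172,0.027,0,0,0,-0.33,-0.189,0.03,0,0,0,-0.346,-0.198,0.03,0,0,0]' --claw 0.07 --newtons 40

```text
t: 1.15
tool_pos: [0.4588, 0.3018, 0.2004]
tool_rot: [-0.0, 0.151, 0.988, -0.001]
contact_force: [0.6, 0.3, 0.4]
finger_gap: 0.821
finger_force: 0.0
```

```bash
python3 - <<'E'
from h import *
d=wrist('pics/w1.png'); print(proj(d,[.4565,.304,.045]))
go((.4565,.304,.20))
E
```

```text
[[320.36154089 212.81269782]]
shift [0.005  0.0021 0.0007] heading 72.48 turn None t 1.2 p [0.4606 0.3005 0.2007]
```

View pics/w1.png

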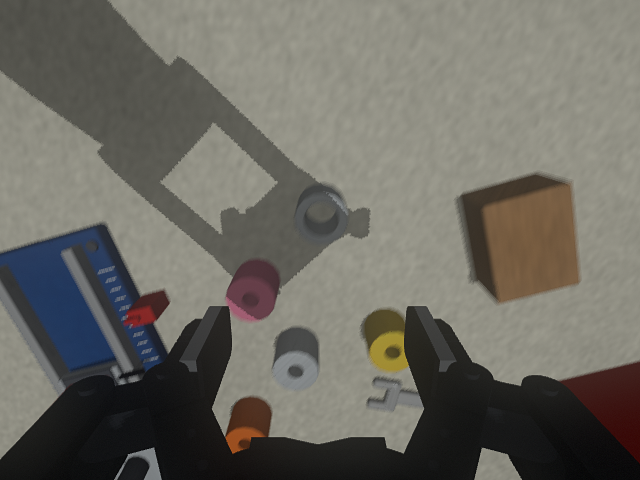

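The wrist view shows the wide sleeve's top centred at about (321,208), with pink at (253,297), narrow grey at (295,371) and yellow at (391,352).

```bash
python3 - <<'E'
from h import *
d=load('pics/w1.png'); 
P=at(d,321,208,.045); print(P, 'narrow',at(d,295,371,.045),'yellow',at(d,392,352,.045))
print(status.read_state()['joint_velocities'].round(4))
go((P[0],P[1],.012))
E
```

```text
[0.45288021 0.30566164 0.045     ] narrow [0.5935824  0.23665612 0.045     ] yellow [0.60028044 0.3271831  0.045     ]
[ 0.0592 -0.0132  0.0029  0.0455  0.0145  0.0792]
shift [0.0094 0.0031 0.1887] heading 72.48 turn None t 1.2 p [0.4606 0.3005 0.2007]
```

jog_arm --steps '[0,0,0.03,0,0,0,0,0,0.06,0,0,0,0,0,0.09,0,0,0,0,0,0.11,0,0,0,0,0,0.11,0,0,0,0,0,0.11,0,0,0]'

```text
t: 1.7
tool_pos: [0.4557, 0.3045, 0.0899]
tool_rot: [-0.002, 0.15, 0.989, -0.001]
contact_force: [0.1, -0.5, 0.6]
finger_gap: 0.823
finger_force: 0.0
```

```bash
python3 - <<'E'
from h import *
d=wrist('pics/w2.png'); print(proj(d,[.4565,.304,.045]))
s=status.read_state();print(s['joint_velocities'].round(3))
g=cv2.cvtColor(d['img'],cv2.COLOR_RGB2GRAY)
c=d['img'][100:400,160:480]; cv2.imwrite('pics/w2c.png',cv2.resize(c,None,fx=2,fy=2)[:,:,::-1])
go((.4565,.304,.012))
E
```

```text
[[318.19485711 273.35635357]]
[-0.001 -0.027 -0.033  0.001 -0.004 -0.001]
shift [ 0.0005 -0.0015  0.0797] heading 72.73 turn None t 1.75 p [0.4574 0.3052 0.0917]
```

View pics/w2c.png

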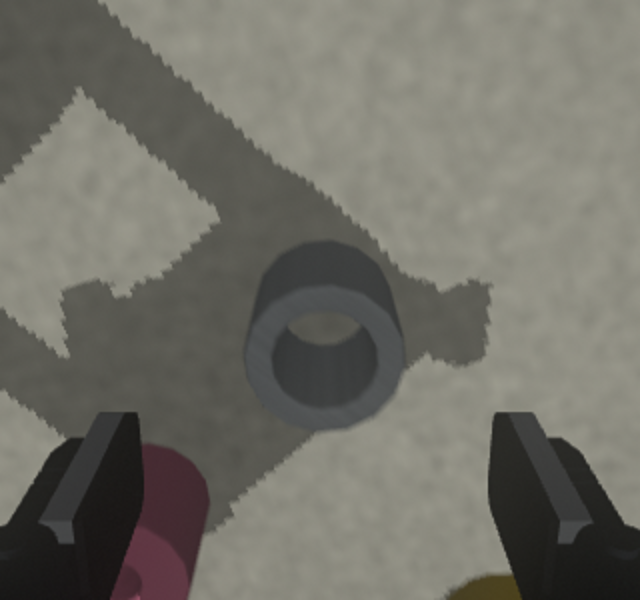

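The sleeve's top ring is at full-image (322,278.5), about 80 px across. I'll work in tool coordinates so that noise in the pose readings drops out.

```bash
cat >> h.py <<'E'
def tp(d,u,v,dz):
    M=np.array(d['mount']); r=M[:3,:3]@np.array([(u-d['cx'])/d['fx'],(v-d['cy'])/d['fy'],1]); c=M[:3,3]
    return (c+r*(dz-c[2])/r[2])[:2].round(4)
E
python3 - <<'E'
from h import *
d=load('pics/w2.png'); print(d['fx'],tp(d,322.2,278.5,.045),tp(d,322.2,278.5,.047))
ps=np.array([(tool()[0]) for _ in range(3)]);print(ps)
d=load('pics/w1.png'); print(tp(d,321,208,.155))
E
```

```text
383.74132118672816 [-0.004  0.002] [-0.005   0.0021]
[[0.45737072 0.30524766 0.09174962]
 [0.45737072 0.30524766 0.09174962]
 [0.45737072 0.30524766 0.09174962]]
[0.007  0.0022]
```

I'll servo over the pin first, with the same heading and 45 mm higher. That gives the pin's top the same viewing geometry as the sleeve's, so the camera bias cancels.

jog_arm --steps '[-0.015,-0.011,-0.03,0,0,0,-0.04,-0.029,-0.045,0,0,0,-0.07,-0.05,-0.045,0,0,0,-0.1,-0.072,-0.045,0,0,0,-0.13,-0.093,-0.045,0,0,0,-0.16,-0.115,-0.045,0,0,0,-0.19,-0.136,-0.045,0,0,0,-0.22,-0.158,-0.045,0,0,0,-0.25,-0.18,-0.045,0,0,0,-0.266,-0.191,-0.045,0,0,0,-0.266,-0.191,-0.045,0,0,0,-0.266,-0.191,-0.045,0,0,0]'

```text
t: 2.75
tool_pos: [0.6565, 0.0425, 0.139]
tool_rot: [0.002, 0.151, 0.988, 0.0]
contact_force: [-0.9, 0.5, -0.9]
finger_gap: 0.82
finger_force: 0.0
```

jog_arm --steps '[0,0,0,0,0,0,0,0,0,0,0,0,0,0,0,0,0,0]'

```text
t: 3.0
tool_pos: [0.6539, 0.0449, 0.1368]
tool_rot: [0.0, 0.149, 0.989, 0.0]
contact_force: [1.0, -0.9, 0.5]
finger_gap: 0.818
finger_force: 0.0
```

```bash
python3 - <<'E'
from h import *
d=wrist('pics/w3.png'); s=status.read_state();print(s['joint_velocities'].round(3))
cv2.imwrite('pics/w3.png',d['img'][:,:,::-1])
go((.654,.0432,.135))
E
```

```text
[-0.003  0.005 -0.001 -0.001  0.     0.002]
shift [-0.0006 -0.0015  0.0016] heading 72.81 turn None t 3.05 p [0.6539 0.0448 0.1366]
```

View pics/w3.png

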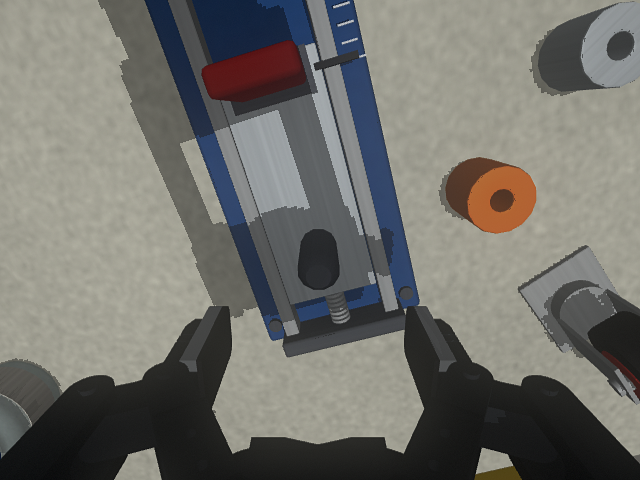

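```bash
cat > pin.py <<'E'
from h import *
from scipy.optimize import minimize
def pinfit(f,zt,x0,thr=45,box=(285,215,355,300)):
    d=load(f); g=cv2.cvtColor(d['img'],cv2.COLOR_RGB2GRAY); u0,v0,u1,v1=box
    m=np.zeros_like(g); m[v0:v1,u0:u1]=(g[v0:v1,u0:u1]<thr)
    n,l,st,ce=cv2.connectedComponentsWithStats(m); k=1+st[1:,4].argmax(); m=(l==k).astype(np.uint8); print('mask',st[k],ce[k])
    Mi=np.linalg.inv(np.array(d['mount'])); t=np.linspace(0,2*np.pi,40)
    def cost(p):
        P=[]
        for z,r in((.04,.012),(.082,.012),(.09,.007)): P+=[np.c_[p[0]+r*np.cos(t),p[1]+r*np.sin(t),0*t+zt-z,0*t+1]]
        q=np.vstack(P)@Mi.T; uv=np.c_[q[:,0]/q[:,2]*d['fx']+d['cx'],q[:,1]/q[:,2]*d['fy']+d['cy']]
        o=np.zeros_like(m); cv2.fillConvexPoly(o,cv2.convexHull((uv*16).astype(np.int32)),1,shift=4); return (o!=m).sum()/m.sum()
    r=minimize(cost,x0,method='Nelder-Mead',options=dict(initial_simplex=[x0,[x0[0]+.006,x0[1]],[x0[0],x0[1]+.006]])); print(zt,r.x.round(4),round(r.fun,3))
E
python3 - <<'E'
from pin import *
d=load('pics/w3.png'); g=cv2.cvtColor(d['img'],cv2.COLOR_RGB2GRAY); print(g[225:300:5,292:348:4])
for thr in(40,48,56):
  for zt in(.135,.137): pinfit('pics/w3.png',zt,[-.003,.001],thr)
E
```

```text
[[96 94 94 94 93 96 93 95 93 94 96 94 94 95]
 [97 93 93 95 94 43 42 41 44 96 91 95 94 94]
 [96 95 95 53 41 41 42 41 42 41 66 96 94 94]
 [92 96 95 41 41 41 41 42 42 41 41 97 93 93]
 [92 96 48 41 41 42 41 42 40 40 40 62 93 92]
 [91 93 36 39 40 41 42 39 40 40 40 35 93 92]
 [89 91 37 39 41 41 41 42 42 39 40 36 92 92]
 [88 92 37 39 40 41 40 41 41 40 40 37 88 93]
 [89 91 38 40 42 43 45 44 42 41 39 37 93 92]
 [92 88 38 39 43 45 45 44 44 46 40 38 94 90]
 [90 89 36 39 45 45 45 45 44 45 38 37 92 87]
 [88 91 72 38 45 45 44 44 45 44 37 57 89 89]
 [90 90 88 74 36 45 45 44 46 36 55 89 87 89]
 [91 88 89 88 91 93 90 90 90 88 89 89 88 94]
 [90 87 90 85 94 92 90 90 96 65 71 83 62 51]]
mask [298 235  41  54 512] [317.6015625  265.54882812]
0.135 [-0.0034 -0.0001] 3.449
mask [298 235  41  54 512] [317.6015625  265.54882812]
0.137 [-0.004  -0.0002] 3.375
mask [ 298  229   41   61 2064] [318.07703488 259.8246124 ]
0.135 [-0.0027 -0.0001] 0.105
mask [ 298  229   41   61 2064] [318.07703488 259.8246124 ]
0.137 [-0.0036 -0.0002] 0.085
mask [ 298  229   41   61 2079] [318.03896104 259.73833574]
0.135 [-0.003  -0.0002] 0.101
mask [ 298  229   41   61 2079] [318.03896104 259.73833574]
0.137 [-0.0036 -0.0002] 0.077
```

The pin's cap is at (319,275.5), so at this pose the pin lies at tool (-2.5, 0) mm. The sleeve was at (-4, +2) mm. Now I'll go back to the sleeve with that correction, descend and grip.

jog_arm --steps '[0.03,0.022,0,0,0,0,0.06,0.044,0,0,0,0,0.09,0.066,0,0,0,0,0.12,0.088,0,0,0,0,0.15,0.11,0,0,0,0,0.18,0.132,0,0,0,0,0.21,0.154,0,0,0,0,0.24,0.176,0.01,0,0,0,0.263,0.193,0.025,0,0,0,0.263,0.193,0.045,0,0,0,0.263,0.193,0.045,0,0,0,0.263,0.193,0.045,0,0,0]'

```text
t: 4.05
tool_pos: [0.4589, 0.3058, 0.0902]
tool_rot: [-0.001, 0.149, 0.989, -0.001]
contact_force: [0.0, 0.1, -0.2]
finger_gap: 0.819
finger_force: 0.0
```

jog_arm --steps '[0,0,0.02,0,0,0,0,0,0.04,0,0,0,0,0,0.06,0,0,0,0,0,0.077,0,0,0,0,0,0.077,0,0,0,0,0,0.077,0,0,0]'

```text
t: 4.55
tool_pos: [0.4612, 0.3052, 0.0146]
tool_rot: [-0.0, 0.151, 0.989, -0.0]
contact_force: [0.8, -0.5, 0.5]
finger_gap: 0.816
finger_force: 0.0
```

jog_arm --steps '[0,0,0,0,0,0,0,0,0,0,0,0,0,0,0,0,0,0,0,0,0,0,0,0,0,0,0,0,0,0,0,0,0,0,0,0]' --claw 0.03 --newtons 40

```text
t: 5.05
tool_pos: [0.4628, 0.3066, 0.0166]
tool_rot: [0.002, 0.15, 0.989, 0.001]
contact_force: [0.6, -1.7, 6.5]
finger_gap: 0.496
finger_force: 41.4
```

jog_arm --steps '[0,0,-0.02,0,0,0,0,0,-0.05,0,0,0,0,0,-0.08,0,0,0,0,0,-0.11,0,0,0,0,0,-0.12,0,0,0,0,0,-0.12,0,0,0,0,0,-0.12,0,0,0]'

```text
t: 5.63
tool_pos: [0.4606, 0.3059, 0.1341]
tool_rot: [0.0, 0.15, 0.989, 0.0]
contact_force: [-0.0, -0.1, -2.2]
finger_gap: 0.5
finger_force: 41.2
```

```bash
python3 - <<'E'
from h import *
d=wrist('pics/w4.png'); print(tool()[0],status.read_state()['contact_force'])
Mi=np.linalg.inv(np.array(d['mount']))
for P in((0,0,-.033),(-.002,0,-.033)):
    q=Mi@np.array([*P,1]);print(q[0]/q[2]*d['fx']+d['cx'],q[1]/q[2]*d['fy']+d['cy'])
c=d['img'][180:480,160:480]; cv2.imwrite('pics/w4c.png',cv2.resize(cv2.convertScaleAbs(c,alpha=2),None,fx=2,fy=2)[:,:,::-1])
E
```

```text
[0.45946646 0.3053047  0.13255941] [-0.03418386 -0.72816631 -0.96547552]
318.6140950400005 364.46836457937934
318.61277030585825 369.4586197689799
```

View pics/w4c.png

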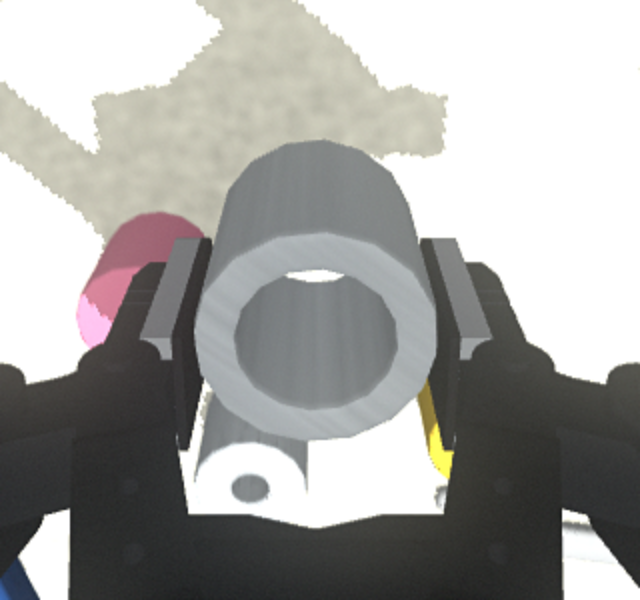

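The held sleeve's top ring is at about (318,348.5), roughly 120 px across, and centred between the pads. Its apparent size suggests it is slightly farther from the camera than modelled, so I'll redo the offsets using depth from size.

```bash
python3 - <<'E'
from h import *
d=load('pics/w4.png')
for dz in(-.033,-.028,-.022): print(dz,tp(d,317.8,348.5,dz))
for dz in(.045,.05,.054): print(dz,'pin',tp(d,319,275.5,dz),'sleeve',tp(d,322.2,278.5,dz))
E
python3 -c "
from pin import *
for z in(.137,.140,.143,.146,.149): pinfit('pics/w3.png',z,[-.003,0],56)"
```

```text
-0.033 [ 0.0063 -0.0003]
-0.028 [ 0.0028 -0.0003]
-0.022 [-0.0013 -0.0003]
0.045 pin [-0.0023  0.0003] sleeve [-0.004  0.002]
0.05 pin [-0.0045  0.0003] sleeve [-0.0063  0.0021]
0.054 pin [-0.0063  0.0004] sleeve [-0.0082  0.0021]
mask [ 298  229   41   61 2079] [318.03896104 259.73833574]
0.137 [-0.0035 -0.    ] 0.079
mask [ 298  229   41   61 2079] [318.03896104 259.73833574]
0.14 [-0.0052 -0.0003] 0.05
mask [ 298  229   41   61 2079] [318.03896104 259.73833574]
0.143 [-0.0063 -0.0002] 0.024
mask [ 298  229   41   61 2079] [318.03896104 259.73833574]
0.146 [-0.0074 -0.0002] 0.013
mask [ 298  229   41   61 2079] [318.03896104 259.73833574]
0.149 [-0.0088 -0.0002] 0.025
```

jog_arm --steps '[-0.03,-0.022,0,0,0,0,-0.06,-0.043,0,0,0,0,-0.09,-0.065,0,0,0,0,-0.12,-0.087,0,0,0,0,-0.15,-0.108,0,0,0,0,-0.18,-0.13,0,0,0,0,-0.21,-0.152,0,0,0,0,-0.24,-0.173,0,0,0,0,-0.268,-0.193,0,0,0,0,-0.268,-0.193,0.01,0,0,0,-0.268,-0.193,0.02,0,0,0,-0.268,-0.193,0.02,0,0,0]'

```text
t: 6.68
tool_pos: [0.655, 0.0421, 0.1081]
tool_rot: [-0.005, 0.151, 0.989, -0.0]
contact_force: [-1.1, 0.5, -1.9]
finger_gap: 0.501
finger_force: 41.2
```

```bash
python3 - <<'E'
from h import *
a=save('scene','pics/s5.png');b=save('side','pics/d5.png'); print(tool()[0])
A=cv2.imread('pics/s5.png');B=cv2.imread('pics/d5.png')
for n,d,i in(('a',a,A),('b',b,B)): print(n,proj(d,[[.654,.0432,.04],[.654,.0432,.09],[.654,.0432,.11],[.654,.0432,.155]]).round(1).tolist())
c1=cv2.resize(A[170:300,255:385],(520,520),interpolation=cv2.INTER_CUBIC)[:,:400]
c2=cv2.resize(B[180:310,245:375],(520,520),interpolation=cv2.INTER_CUBIC)[:,:400]
cv2.imwrite('pics/h5.png',cv2.convertScaleAbs(np.hstack([c1,c2]),alpha=1.6))
E
```

```text
[0.65623717 0.04310122 0.11086588]
a [[313.6, 266.9], [313.1, 252.3], [312.9, 246.1], [312.4, 231.4]]
b [[306.3, 267.4], [305.4, 254.8], [305.1, 249.5], [304.2, 237.3]]
```

View pics/h5.png

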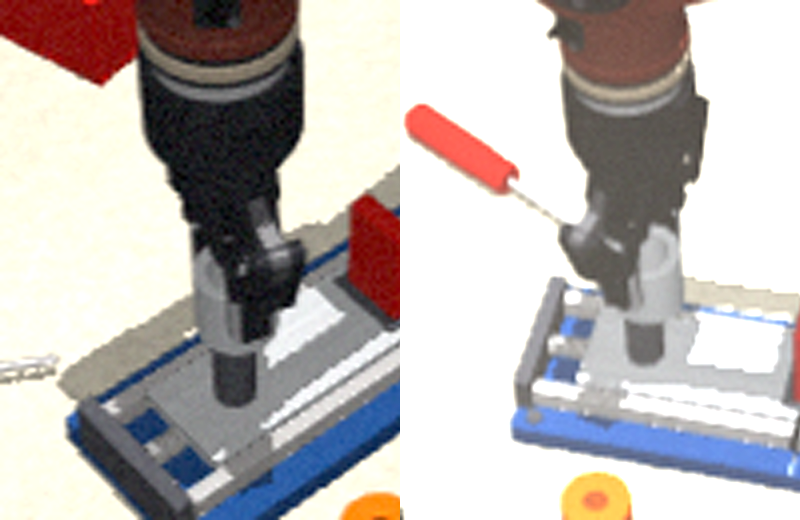

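The sleeve hangs over the pin: it is centred in the scene view (left half), and about 1–2 mm towards world -x in the side view. I'll shift a touch and lower it while watching the force.

jog_arm --steps '[-0.0015,0,0.003,0,0,0,-0.0015,0,0.008,0,0,0,-0.0015,0,0.013,0,0,0,-0.0015,0,0.018,0,0,0,-0.0015,0,0.022,0,0,0,-0.0015,0,0.022,0,0,0]'

```text
t: 7.28
tool_pos: [0.6596, 0.0417, 0.0909]
tool_rot: [-0.001, 0.15, 0.989, -0.0]
contact_force: [-0.1, -0.1, -0.9]
finger_gap: 0.495
finger_force: 41.2
```

jog_arm --steps '[0,0,0.006,0,0,0,0,0,0.012,0,0,0,0,0,0.018,0,0,0,0,0,0.024,0,0,0,0,0,0.03,0,0,0,0,0,0.034,0,0,0,0,0,0.034,0,0,0]'

```text
t: 7.87
tool_pos: [0.6601, 0.0418, 0.057]
tool_rot: [-0.001, 0.15, 0.989, 0.0]
contact_force: [-0.9, 2.8, -2.9]
finger_gap: 0.497
finger_force: 41.0
```

jog_arm --steps '[0,0,0.001,0,0,0,0,0,0.002,0,0,0,0,0,0.003,0,0,0,0,0,0.003,0,0,0]'

```text
t: 8.2
tool_pos: [0.6603, 0.0418, 0.0567]
tool_rot: [-0.001, 0.15, 0.989, 0.0]
contact_force: [-6.5, 2.9, 6.6]
finger_gap: 0.498
finger_force: 41.9
```

It's seated, with upward force rising. Now release and retreat straight up.

jog_arm --steps '[0,0,0,0,0,0,0,0,0,0,0,0,0,0,0,0,0,0,0,0,0,0,0,0,0,0,0,0,0,0]' --claw 0.07

```text
t: 8.62
tool_pos: [0.6611, 0.0411, 0.0554]
tool_rot: [0.0, 0.15, 0.989, -0.0]
contact_force: [-0.4, -0.6, -0.4]
finger_gap: 0.821
finger_force: 0.0
```

jog_arm --steps '[0,0,-0.02,0,0,0,0,0,-0.05,0,0,0,0,0,-0.08,0,0,0,0,0,-0.1,0,0,0,0,0,-0.1,0,0,0,0,0,-0.1,0,0,0]'

```text
t: 9.12
tool_pos: [0.6622, 0.0413, 0.1574]
tool_rot: [0.002, 0.15, 0.989, 0.0]
contact_force: [-0.7, -0.0, -0.4]
finger_gap: 0.822
finger_force: 0.0
```

```bash
python3 - <<'E'
from h import *
d=wrist('pics/w6.png')
go((.5906,.238,.135),47)
a=save('scene','pics/s6.png')
A=cv2.imread('pics/s6.png')
c1=cv2.resize(A[190:310,260:400],None,fx=2.8,fy=2.8,interpolation=cv2.INTER_CUBIC)
c2=cv2.resize(d['img'][120:420,140:500,::-1],None,fx=1.12,fy=1.12)
cv2.imwrite('pics/h6.png',np.hstack([c1,c2[:336]]))
E
```

```text
shift [0.1253 0.1669 0.0201] heading 72.7 turn 25.7 t 9.1667 p [0.6606 0.0414 0.1551]
```

View pics/h6.png

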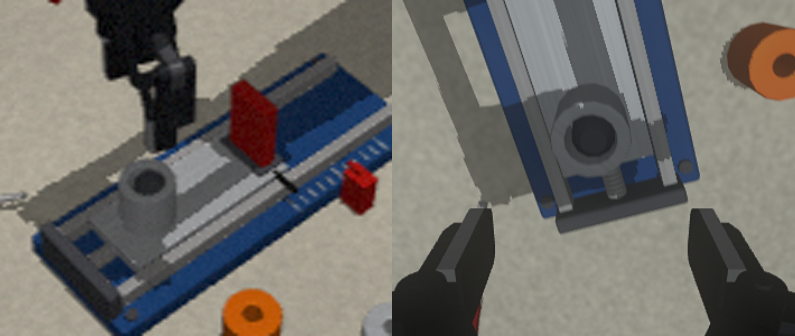

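The wide sleeve is on the pin, flat on the carriage, with the pin's tip showing inside the bore. Next is the narrow sleeve at (0.5906, 0.238), approached at a heading of 47° to clear its neighbours.

jog_arm --steps '[0.02,0.027,0,0,0,5,0.04,0.054,0,0,0,10,0.06,0.08,0,0,0,15,0.08,0.107,0,0,0,20,0.1,0.134,0.01,0,0,25.7,0.12,0.16,0.02,0,0,25.7,0.125,0.167,0.02,0,0,25.7,0.125,0.167,0.02,0,0,25.7,0.125,0.167,0.02,0,0,25.7]' --claw 0.068

```text
t: 9.97
tool_pos: [0.59, 0.2377, 0.1336]
tool_rot: [-0.001, 0.366, 0.931, -0.001]
contact_force: [0.3, -0.9, 0.4]
finger_gap: 0.796
finger_force: 0.0
```

```bash
python3 - <<'E'
from h import *
d=wrist('pics/w7.png'); u=proj(d,[.5906,.238,.045])[0]; print(u)
x,y=u.astype(int); g=cv2.cvtColor(d['img'],cv2.COLOR_RGB2GRAY)
c=g[y-50:y+50,x-50:x+50]
print(cv2.HoughCircles(cv2.medianBlur(c,3),cv2.HOUGH_GRADIENT,1,10,param1=60,param2=12,minRadius=7,maxRadius=40)[0][:6])
go((.5906,.238,.012),47)
E
```

```text
[318.90706399 244.35063983]
[[54.5 35.5 29.7]
 [55.5 58.5 37. ]
 [60.5 43.5 21.1]
 [50.5 48.5 26.8]
 [42.5 30.5 18. ]
 [70.5 40.5 13. ]]
shift [0.0008 0.0006 0.1223] heading 47.01 turn 0.01 t 10.0167 p [0.5909 0.2371 0.1343]
```

jog_arm --steps '[0,0,0.03,0,0,0,0,0,0.055,0,0,0,0,0,0.08,0,0,0,0,0,0.1,0,0,0,0,0,0.115,0,0,0,0,0,0.12,0,0,0,0,0,0.12,0,0,0]'

```text
t: 10.6
tool_pos: [0.5904, 0.2366, 0.0138]
tool_rot: [-0.001, 0.367, 0.93, -0.001]
contact_force: [0.1, 0.7, 0.9]
finger_gap: 0.796
finger_force: 0.0
```

jog_arm --steps '[0,0,0,0,0,0,0,0,0,0,0,0,0,0,0,0,0,0,0,0,0,0,0,0,0,0,0,0,0,0,0,0,0,0,0,0]' --claw 0.03 --newtons 50

```text
t: 11.1
tool_pos: [0.593, 0.2386, 0.0175]
tool_rot: [0.002, 0.366, 0.93, 0.001]
contact_force: [1.6, 0.3, 6.0]
finger_gap: 0.489
finger_force: 51.9
```

jog_arm --steps '[0,0,-0.02,0,0,0,0,0,-0.05,0,0,0,0,0,-0.085,0,0,0,0,0,-0.12,0,0,0,0,0,-0.15,0,0,0,0,0,-0.17,0,0,0,0,0,-0.17,0,0,0,0,0,-0.17,0,0,0]'

```text
t: 11.77
tool_pos: [0.5912, 0.2384, 0.186]
tool_rot: [0.001, 0.366, 0.93, 0.001]
contact_force: [-0.8, -0.3, -2.9]
finger_gap: 0.491
finger_force: 51.3
```

```bash
python3 - <<'E'
from h import *
go((.468,-.338,.18),100.8); go((.468,-.338,.18),10.8); print(status.read_state()['qpos'])
E
```

```text
shift [-0.3028 -0.5057  0.0055] heading 47.02 turn -53.78 t 11.7667 p [0.5912 0.2384 0.186 ]
shift [-0.3028 -0.5057  0.0055] heading 47.02 turn 36.22 t 11.7667 p [0.5912 0.2384 0.186 ]
[ 2.73151961e-01  2.81209083e-01  1.62298922e+00  7.40908983e-05
  1.23551418e+00 -5.47532359e-01]
```

jog_arm --steps '[-0.01,-0.017,0,0,0,3,-0.03,-0.05,0,0,0,6,-0.05,-0.084,0,0,0,9,-0.07,-0.117,0,0,0,12,-0.09,-0.15,0,0,0,15,-0.11,-0.184,0,0,0,18,-0.13,-0.217,0,0,0,21,-0.15,-0.25,0,0,0,24,-0.17,-0.284,0,0,0,27,-0.19,-0.317,0,0,0,30,-0.21,-0.351,0,0,0,33,-0.23,-0.384,0,0,0,36]'

```text
t: 12.77
tool_pos: [0.4942, -0.2, 0.1814]
tool_rot: [-0.003, 0.637, 0.771, -0.001]
contact_force: [0.6, 0.3, -2.2]
finger_gap: 0.489
finger_force: 51.4
```

```bash
python3 - <<'E'
from h import *
go((.468,-.342,.18),10.8); print(status.read_state()['finger_force'])
E
```

```text
shift [-0.1345 -0.0525  0.0011] heading 10.86 turn 0.06 t 12.7667 p [ 0.4942 -0.2     0.1814]
51.36085190344602
```

jog_arm --steps '[-0.03,-0.012,0,0,0,0,-0.06,-0.025,0,0,0,0,-0.09,-0.037,0,0,0,0,-0.12,-0.049,0,0,0,0,-0.134,-0.055,0,0,0,0,-0.134,-0.055,0,0,0,0,-0.134,-0.055,0,0,0,0]'

```text
t: 13.35
tool_pos: [0.4675, -0.3406, 0.1824]
tool_rot: [-0.003, 0.637, 0.771, 0.001]
contact_force: [-0.4, 0.5, -1.8]
finger_gap: 0.49
finger_force: 51.4
```

```bash
python3 - <<'E'
from h import *
d=wrist('pics/w8.png'); h=cv2.cvtColor(d['img'],cv2.COLOR_RGB2HSV)
m=(((h[...,0]<8)|(h[...,0]>172))&(h[...,1]>140)&(h[...,2]>25)).astype(np.uint8)
n,l,st,ce=cv2.connectedComponentsWithStats(m)
for k in range(1,n):
    if st[k,4]>400: print(st[k])
ys,xs=np.nonzero(m); hull=cv2.convexHull(np.c_[xs,ys].astype(np.int32)); q=cv2.approxPolyDP(hull,12,True).reshape(-1,2)
for u in q: print(u,at(d,*map(float,u),.07).round(3),at(d,*map(float,u),0).round(3))
print(tool()[0])
E
```

```text
[  179    94   285   254 45811]
[461  94] [ 0.538 -0.235  0.07 ] [ 0.561 -0.227  0.   ]
[443 341] [ 0.578 -0.407  0.07 ] [ 0.613 -0.447  0.   ]
[212 347] [ 0.405 -0.446  0.07 ] [ 0.392 -0.497  0.   ]
[179 104] [ 0.366 -0.273  0.07 ] [ 0.342 -0.277  0.   ]
[ 0.46792735 -0.33989639  0.18285373]
```

The crate rim's centre measures (0.472, -0.340), right under the tool, so I can lower and release.

jog_arm --steps '[0,0,0.03,0,0,0,0,0,0.06,0,0,0,0,0,0.09,0,0,0,0,0,0.12,0,0,0,0,0,0.14,0,0,0,0,0,0.15,0,0,0,0,0,0.157,0,0,0,0,0,0.157,0,0,0,0,0,0.157,0,0,0]'

```text
t: 14.15
tool_pos: [0.4698, -0.3416, 0.0292]
tool_rot: [0.001, 0.636, 0.772, 0.0]
contact_force: [-0.4, -0.3, -1.0]
finger_gap: 0.488
finger_force: 51.3
```

jog_arm --steps '[0,0,0,0,0,0,0,0,0,0,0,0,0,0,0,0,0,0,0,0,0,0,0,0,0,0,0,0,0,0]' --claw 0.07

```text
t: 14.57
tool_pos: [0.4694, -0.3422, 0.0292]
tool_rot: [0.001, 0.636, 0.772, -0.0]
contact_force: [-0.5, -0.1, -0.9]
finger_gap: 0.82
finger_force: 0.0
```

jog_arm --steps '[0,0,-0.02,0,0,0,0,0,-0.05,0,0,0,0,0,-0.085,0,0,0,0,0,-0.12,0,0,0,0,0,-0.15,0,0,0,0,0,-0.16,0,0,0,0,0,-0.16,0,0,0]'

```text
t: 15.15
tool_pos: [0.4711, -0.3437, 0.193]
tool_rot: [0.004, 0.636, 0.772, -0.0]
contact_force: [0.7, 0.1, 0.5]
finger_gap: 0.821
finger_force: 0.0
```

```bash
python3 - <<'E'
from h import *
d=wrist('pics/w9.png'); h=cv2.cvtColor(d['img'],cv2.COLOR_RGB2HSV)
m=(((h[...,0]<8)|(h[...,0]>172))&(h[...,1]>140)).astype(np.uint8)
# non-red blob inside crate hull
ys,xs=np.nonzero(m); hull=cv2.convexHull(np.c_[xs,ys].astype(np.int32)); f=np.zeros_like(m); cv2.fillConvexPoly(f,hull,1); f=cv2.erode(f,np.ones((25,25)))
g=((f>0)&(m==0)&(h[...,1]<90)&(h[...,2]>60)).astype(np.uint8); n,l,st,ce=cv2.connectedComponentsWithStats(g)
for k in range(1,n):
    if st[k,4]>150: print(st[k],ce[k],at(d,*ce[k],.03))
go((.549,.0462,.2),-1.67)
p=np.load('base.npy')
E
```

```text
[ 288  180   56   63 2725] [315.48110092 211.6146789 ] [ 0.47058783 -0.34301361  0.03      ]
shift [ 0.3663  0.152  -0.0109] heading 11.0 turn 12.67 t 15.2 p [ 0.4697 -0.3424  0.1899]
```

The narrow sleeve is in the crate at (0.471, -0.343). Now to the handle, hovering first with the fingers closing along the slide.

jog_arm --steps '[0.02,0.008,0,0,0,2,0.055,0.023,0,0,0,4,0.09,0.037,0,0,0,6,0.125,0.052,0,0,0,8,0.16,0.066,0,0,0,10,0.195,0.081,0,0,0,12,0.23,0.095,0,0,0,12.7,0.265,0.11,0,0,0,12.7,0.3,0.125,0,0,0,12.7,0.335,0.139,0,0,0,12.7,0.366,0.152,0,0,0,12.7,0.366,0.152,0,0,0,12.7]'

```text
t: 16.2
tool_pos: [0.5467, 0.0522, 0.185]
tool_rot: [-0.003, 0.716, 0.698, -0.001]
contact_force: [-0.4, -0.5, 0.5]
finger_gap: 0.824
finger_force: 0.0
```

jog_arm --steps '[0,0,0,0,0,0,0,0,0,0,0,0,0,0,0,0,0,0]'

```text
t: 16.45
tool_pos: [0.5472, 0.0456, 0.1866]
tool_rot: [-0.001, 0.718, 0.696, -0.001]
contact_force: [0.3, -0.3, -1.3]
finger_gap: 0.82
finger_force: 0.0
```

```bash
python3 - <<'E'
from h import *
d=wrist('pics/w10.png'); h=cv2.cvtColor(d['img'],cv2.COLOR_RGB2HSV)
m=(((h[...,0]<8)|(h[...,0]>172))&(h[...,1]>140)&(h[...,2]>25)).astype(np.uint8)
n,l,st,ce=cv2.connectedComponentsWithStats(m)
go((.549,.0462,.066),-1.67)
P=np.array([[.549,.0462,.106],[.549,.0462,.04]]);print('pred top/foot',proj(d,P).tolist())
for k in range(1,n):
    if st[k,4]>60:
        print(st[k],ce[k]); ys,xs=np.nonzero(l==k); c=cv2.convexHull(np.c_[xs,ys].astype(np.int32)); q=cv2.approxPolyDP(c,3,True).reshape(-1,2)
        for u in q: print('  ',u,at(d,*map(float,u),.106).round(3)[:2],at(d,*map(float,u),.04).round(3)[:2])
# blue/rail direction via line segments
g=cv2.cvtColor(d['img'],cv2.COLOR_RGB2GRAY); L=cv2.HoughLinesP(cv2.Canny(g,50,120),1,np.pi/360,60,minLineLength=80,maxLineGap=6)
for x in (L if L is not None else [])[:14]:
    a,b=at(d,*map(float,x[0][:2]),.03),at(d,*map(float,x[0][2:]),.03); print(x[0],np.degrees(np.arctan2(b[1]-a[1],b[0]-a[0])).round(1))
E
```

```text
shift [0.0009 0.0018 0.1211] heading -1.79 turn -0.12 t 16.5 p [0.5475 0.0453 0.1871]
pred top/foot [[319.6879143798895, 247.56512633460878], [319.5629063103636, 218.49762491160655]]
[241 105  23  38 699] [252.09155937 121.25751073]
   [254 142] [0.514 0.111] [0.503 0.106]
   [243 137] [0.508 0.114] [0.495 0.109]
   [241 105] [0.508 0.131] [0.496 0.131]
   [262 107] [0.52  0.129] [0.511 0.13 ]
   [263 137] [0.519 0.113] [0.51  0.109]
[ 315  200   22   76 1390] [325.63884892 242.03021583]
   [334 275] [0.557 0.027] [ 0.559 -0.002]
   [316 273] [0.546 0.029] [0.545 0.   ]
   [315 218] [0.547 0.065] [0.545 0.047]
   [320 200] [0.55  0.076] [0.55  0.061]
   [336 215] [0.559 0.067] [0.562 0.049]
[ 569  348   71   55 1641] [609.61730652 374.81413772]
   [639 402] [ 0.773 -0.078] [ 0.839 -0.139]
   [569 366] [ 0.718 -0.046] [ 0.767 -0.097]
   [583 348] [ 0.725 -0.031] [ 0.776 -0.078]
   [639 376] [ 0.768 -0.055] [ 0.832 -0.109]
[321 163 546 163] -1.8
[186 266 284 266] -1.7
[413 178 512 178] -1.8
[168 277 250 277] -1.7
[152 176 368 176] -1.8
[363 175 544 175] -1.8
[363 135 466 135] -1.8
[411 276 525 276] -1.7
[254 136 362 136] -1.8
[150 164 328 164] -1.8
[147 142 166 275] -91.6
[215 255 315 255] -1.7
[309 179 406 179] -1.8
[547 272 570 164] 88.0
```

The base yaw is confirmed at -1.75°, and the handle is about 3.5 mm ahead of the tool. Descending to grip.

jog_arm --steps '[0.001,0.0035,0.03,0,0,0,0.001,0.0035,0.055,0,0,0,0.001,0.0035,0.08,0,0,0,0.001,0.0035,0.1,0,0,0,0.001,0.0035,0.115,0,0,0,0.001,0.0035,0.12,0,0,0,0.001,0.0035,0.12,0,0,0]'

```text
t: 17.08
tool_pos: [0.5501, 0.0464, 0.0664]
tool_rot: [-0.001, 0.718, 0.696, -0.001]
contact_force: [0.2, -0.4, 0.4]
finger_gap: 0.821
finger_force: 0.0
```

jog_arm --steps '[0,0,0,0,0,0,0,0,0,0,0,0,0,0,0,0,0,0,0,0,0,0,0,0,0,0,0,0,0,0,0,0,0,0,0,0,0,0,0,0,0,0,0,0,0,0,0,0]' --claw 0.0 --newtons 70

```text
t: 17.75
tool_pos: [0.5522, 0.0475, 0.0696]
tool_rot: [0.0, 0.717, 0.697, 0.0]
contact_force: [-2.0, -0.8, 5.8]
finger_gap: 0.154
finger_force: 69.9
```

```bash
cat > idx.py <<'E'
from h import *
import sys
def look(f,prev=True):
    d=wrist(f); h=cv2.cvtColor(d['img'],cv2.COLOR_RGB2HSV); g=h[...,2]
    m=(((h[...,0]<8)|(h[...,0]>172))&(h[...,1]>140)&(h[...,2]>25)).astype(np.uint8); n,l,st,ce=cv2.connectedComponentsWithStats(m)
    for k in range(1,n):
        if st[k,4]>60: print('red',st[k],ce[k].round(1))
    k=[k for k in range(1,n) if 200<st[k,4] and ce[k][1]<130]
    for k in k:
        for v in range(st[k,1]+st[k,3]-26,st[k,1]+st[k,3],2):
            xs=np.nonzero(l[v]==k)[0]; print(v,xs.min(),xs.max(),end=' | ')
        print()
    return d,h
E
python3 - <<'E'
from idx import *
d,h=look('pics/w11.png'); p=np.load('base.npy'); print(tool()[0])
c,s=np.cos(-.0305),np.sin(-.0305)
y=tool()[0]
for dy in(.03,.04,.053,.058): print(dy,proj(d,[y[0]-s*dy,y[1]+c*dy,.036])[0].round(1))
u=proj(d,[y[0]-s*.05,y[1]+c*.05,.036])[0].astype(int); print(u); print(h[u[1]-24:u[1]+24:3,u[0]-26:u[0]+27:3,2])
E
```

```text
red [ 178  107   40   62 1891] [197.6 134. ]
red [ 296  249   43  171 6407] [317.4 336.2]
[0.55221163 0.04752381 0.06964635]
0.03 [316.  223.7]
0.04 [316.  203.2]
0.053 [316.  175.4]
0.058 [316.  164.3]
[316 181]
[[ 86  85  87  87  87  86  86  87  86  80  86  86  86  86  86  87  87  87]
 [129 128 128 128 129 130 131 130 127 245 127 128 128 127 128 128 129 130]
 [137 134 134 134 136 137 137 138 136 243 135 136 135 136 137 137 138 138]
 [139 138 246 134 139 139 139 139 138 243 137 138 138 139 140 139 141 140]
 [140 139 244 135 138 139 139 140 136 241 136 137 138 139 140 141 140 139]
 [140 140 225 134 139 139 138 138 137 240 137 138 139 140 141 141 140 139]
 [140 140 223 134 138 137 138 139 137 241 138 138 140 141 141 141 139 138]
 [140 141 223 132 137 137 137 139  60  78  59 138 138 140 140 140 139 138]
 [139 139 223 132 138 137 137 138  69  70  69 139 139 139 139 140 139 138]
 [139 139 196 135 139 137 138 139  67  69  68 138 137 139 139 139 138 137]
 [138 138 139 139 140 139 138 138  68  68  67 137 137 138 137 138 138 137]
 [139 138 138 139 140 137 138 139  66  68  67 136 137 137 137 138 137 137]
 [139 140 140 140 141 140 139 140  65  67  65 138 137 139 138 138 139 139]
 [ 94  94  94  94  95  95  95  96  65  66  66  95  94  95  95  95  95  96]
 [ 95  96  96  97  96  96  91  91  64  65  65  90  90  95  96  97  97  97]
 [168 168 168 168 169 170 170 175  64  64  62 173 170 170 171 170 171 171]]
```

```bash
cat > tip.py <<'E'
from h import *
def tips(d):
    h=cv2.cvtColor(d['img'],cv2.COLOR_RGB2HSV)
    m=(((h[...,0]<8)|(h[...,0]>172))&(h[...,1]>140)&(h[...,2]>25)); V=h[...,2]
    for v in range(135,186,3):
        r=np.nonzero(m[v,100:460])[0]+100; b=np.nonzero(V[v,230:400]<80)[0]+230; b=b[(h[v,b,1]<110)]
        print(v,'red',(r.min(),r.max()) if len(r) else '-','blk',(b.min(),b.max(),len(b)) if len(b) else '-')
E
python3 - <<'E'
from tip import *
d=load('pics/w11.png'); tips(d)
for v in(166,177):
  for z in(.02,.03,.036): print(v,z,at(d,198,v,z).round(4),at(d,317,v,z).round(4))
E
```

```text
135 red (np.int64(181), np.int64(215)) blk -
138 red (np.int64(181), np.int64(215)) blk -
141 red (np.int64(182), np.int64(215)) blk -
144 red (np.int64(182), np.int64(216)) blk -
147 red (np.int64(182), np.int64(216)) blk -
150 red (np.int64(183), np.int64(216)) blk -
153 red (np.int64(183), np.int64(217)) blk -
156 red (np.int64(183), np.int64(217)) blk -
159 red (np.int64(184), np.int64(217)) blk -
162 red (np.int64(194), np.int64(202)) blk -
165 red (np.int64(194), np.int64(202)) blk -
168 red (np.int64(194), np.int64(202)) blk -
171 red - blk -
174 red - blk -
177 red - blk -
180 red - blk (np.int64(313), np.int64(321), 9)
183 red - blk (np.int64(313), np.int64(321), 9)
166 0.02 [0.4955 0.1042 0.02  ] [0.5543 0.1025 0.02  ]
166 0.03 [0.4986 0.1055 0.03  ] [0.5544 0.1039 0.03  ]
166 0.036 [0.5005 0.1063 0.036 ] [0.5544 0.1047 0.036 ]
177 0.02 [0.4947 0.0988 0.02  ] [0.5541 0.097  0.02  ]
177 0.03 [0.4979 0.1004 0.03  ] [0.5542 0.0987 0.03  ]
177 0.036 [0.4998 0.1013 0.036 ] [0.5542 0.0997 0.036 ]
```

The handle is gripped. The clip's tip is at column 198 and the black pointer at 317, which is about 54 mm of travel. I'll pull 46 mm first, then servo.

jog_arm --steps '[0,-0.004,0,0,0,0,0,-0.01,0,0,0,0,0,-0.016,0,0,0,0,0,-0.022,0,0,0,0,0,-0.028,0,0,0,0,0,-0.034,0,0,0,0,0,-0.04,0,0,0,0,0,-0.044,0,0,0,0,0,-0.046,0,0,0,0,0,-0.046,0,0,0,0,0,-0.046,0,0,0,0,0,-0.046,0,0,0]'

```text
schema error: expected a multiple of 6 numbers
```

```bash
python3 - <<'E'
from tip import *
d=wrist('pics/w12.png'); tips(d); print(tool()[0])
E
```

```text
135 red (np.int64(181), np.int64(215)) blk -
138 red (np.int64(181), np.int64(215)) blk -
141 red (np.int64(182), np.int64(215)) blk -
144 red (np.int64(182), np.int64(216)) blk -
147 red (np.int64(182), np.int64(216)) blk -
150 red (np.int64(183), np.int64(216)) blk -
153 red (np.int64(183), np.int64(217)) blk -
156 red (np.int64(183), np.int64(217)) blk -
159 red (np.int64(184), np.int64(217)) blk -
162 red (np.int64(194), np.int64(202)) blk -
165 red (np.int64(194), np.int64(202)) blk -
168 red (np.int64(194), np.int64(202)) blk -
171 red - blk -
174 red - blk -
177 red - blk -
180 red - blk (np.int64(313), np.int64(321), 9)
183 red - blk (np.int64(313), np.int64(321), 9)
[0.55223084 0.04750568 0.0696769 ]
```

jog_arm --steps '[0,-0.005,0,0,0,0,0,-0.012,0,0,0,0,0,-0.019,0,0,0,0,0,-0.026,0,0,0,0,0,-0.033,0,0,0,0,0,-0.04,0,0,0,0,0,-0.046,0,0,0,0,0,-0.046,0,0,0,0,0,-0.046,0,0,0]'

```text
schema error: expected a multiple of 6 numbers
```

```bash
python3 - <<'E'
from tip import *
d=wrist('pics/w12.png'); tips(d); print(tool()[0])
E
```

```text
135 red (np.int64(181), np.int64(215)) blk -
138 red (np.int64(181), np.int64(215)) blk -
141 red (np.int64(182), np.int64(215)) blk -
144 red (np.int64(182), np.int64(216)) blk -
147 red (np.int64(182), np.int64(216)) blk -
150 red (np.int64(183), np.int64(216)) blk -
153 red (np.int64(183), np.int64(217)) blk -
156 red (np.int64(183), np.int64(217)) blk (np.int64(317), np.int64(324), 3)
159 red (np.int64(184), np.int64(217)) blk -
162 red (np.int64(194), np.int64(202)) blk -
165 red (np.int64(194), np.int64(202)) blk -
168 red (np.int64(194), np.int64(202)) blk -
171 red - blk -
174 red - blk -
177 red - blk -
180 red - blk (np.int64(313), np.int64(321), 9)
183 red - blk (np.int64(313), np.int64(321), 9)
[0.55219823 0.04752218 0.06964797]
```

jog_arm --steps '[0,-0.005,0,0,0,0,0,-0.012,0,0,0,0,0,-0.019,0,0,0,0,0,-0.026,0,0,0,0,0,-0.033,0,0,0,0,0,-0.04,0,0,0,0,0,-0.046,0,0,0,0,0,-0.046,0,0,0,0,0,-0.046,0,0,0,0]'

```text
t: 18.65
tool_pos: [0.5085, 0.0486, 0.0697]
tool_rot: [0.003, 0.717, 0.697, 0.002]
contact_force: [7.4, -1.2, -1.1]
finger_gap: 0.155
finger_force: 69.1
```

```bash
python3 - <<'E'
from tip import *
d=wrist('pics/w12.png'); tips(d); print(tool()[0])
E
```

```text
135 red (np.int64(278), np.int64(312)) blk -
138 red (np.int64(278), np.int64(312)) blk -
141 red (np.int64(279), np.int64(313)) blk -
144 red (np.int64(279), np.int64(313)) blk -
147 red (np.int64(279), np.int64(313)) blk -
150 red (np.int64(279), np.int64(313)) blk -
153 red (np.int64(279), np.int64(313)) blk -
156 red (np.int64(279), np.int64(313)) blk (np.int64(254), np.int64(341), 41)
159 red (np.int64(279), np.int64(312)) blk -
162 red (np.int64(292), np.int64(299)) blk -
165 red (np.int64(292), np.int64(299)) blk (np.int64(322), np.int64(322), 1)
168 red - blk (np.int64(285), np.int64(342), 3)
171 red - blk (np.int64(302), np.int64(342), 3)
174 red - blk (np.int64(302), np.int64(302), 1)
177 red - blk (np.int64(286), np.int64(362), 3)
180 red - blk (np.int64(266), np.int64(342), 10)
183 red - blk (np.int64(286), np.int64(342), 11)
[0.50861477 0.04864326 0.06966645]
```

jog_arm --steps '[0,-0.003,0,0,0,0,0,-0.006,0,0,0,0,0,-0.009,0,0,0,0,0,-0.009,0,0,0,0,0,-0.009,0,0,0,0,0,-0.009,0,0,0,0]'

```text
t: 19.2
tool_pos: [0.5, 0.0489, 0.0696]
tool_rot: [0.003, 0.717, 0.697, 0.002]
contact_force: [7.7, -0.7, -1.2]
finger_gap: 0.154
finger_force: 69.5
```

```bash
cat > tip2.py <<'E'
from h import *
def t2(f):
    d=wrist(f); I=d['img'].astype(float); h=cv2.cvtColor(d['img'],cv2.COLOR_RGB2HSV)
    m=(((h[...,0]<8)|(h[...,0]>172))&(h[...,1]>140)&(h[...,2]>25))
    x=np.arange(300,336)
    for v in range(146,200,3):
        r=np.nonzero(m[v,250:400])[0]+250; V=h[v,300:336,2].astype(float); w=np.clip(np.median(V)*.75-V,0,None)
        print(v,'red',(r.min()+r.max())/2 if len(r) else '-','blk',((x*w).sum()/w.sum()).round(1) if w.sum()>100 else '-',int((w>0).sum()))
    print(tool()[0],status.read_state()['contact_force'],status.read_state()['joint_velocities'].round(3))
E
python3 -c "
from tip2 import *
t2('pics/w13.png')"
```

```text
146 red 314.5 blk 326.4 4
149 red 314.5 blk 322.8 5
152 red 314.5 blk 320.2 4
155 red 314.5 blk 328.6 7
158 red 314.5 blk 329.9 5
161 red 314.5 blk - 0
164 red 314.5 blk - 1
167 red 314.5 blk - 0
170 red - blk - 1
173 red - blk - 2
176 red - blk - 7
179 red - blk 315.6 11
182 red - blk 315.4 11
185 red - blk 316.2 10
188 red - blk 316.4 11
191 red - blk 316.8 12
194 red - blk 316.3 10
197 red - blk - 8
[0.49999612 0.04888204 0.06965065] [ 6.89288278 -1.48922235 -1.35434347] [-0.001  0.001 -0.001 -0.     0.001 -0.001]
```

jog_arm --steps '[0,-0.0008,0,0,0,0,0,-0.0008,0,0,0,0,0,-0.0008,0,0,0,0,0,-0.0008,0,0,0,0]'

```text
t: 19.58
tool_pos: [0.4994, 0.0489, 0.0697]
tool_rot: [0.003, 0.717, 0.697, 0.003]
contact_force: [7.8, -1.7, -2.2]
finger_gap: 0.157
finger_force: 69.6
```

```bash
python3 - <<'E'
from tip2 import *
t2('pics/w14.png')
# sleeve-on-pin check in scene: grey level columns; compare stock of other objects vs start
d=save('scene','pics/s14.png'); a=load('pics/scene0.png')
df=cv2.absdiff(d['img'],a['img']).max(2)
for n,u in dict(orange=(350,307),pink=(421,286),yellow=(432,344),castor=(325,362),tape=(206,155),wrench=(405,400),driver=(215,268),jar=(215,210),box=(513,370)).items():
    print(n,int(np.median(df[u[1]-12:u[1]+12,u[0]-12:u[0]+12])),end=' ')
E
```

```text
146 red 316.0 blk 325.2 3
149 red 316.0 blk 319.8 5
152 red 316.0 blk 316.3 5
155 red 316.0 blk 324.9 6
158 red 316.0 blk 324.7 4
161 red 316.0 blk - 0
164 red 316.0 blk - 1
167 red 316.0 blk - 0
170 red - blk - 2
173 red - blk - 2
176 red - blk - 9
179 red - blk 315.7 10
182 red - blk 316.1 11
185 red - blk 316.8 10
188 red - blk 316.7 10
191 red - blk 316.4 9
194 red - blk 316.5 8
197 red - blk - 8
[0.49937652 0.04887935 0.06967572] [ 7.89698084 -1.05938727 -2.05511239] [ 0.001 -0.     0.001  0.001 -0.001  0.001]
orange 13 pink 12 yellow 13 castor 8 tape 12 wrench 13 driver 13 jar 10 box 11
```

The pointer (column 316.3) and the clip's tip (316.0) line up, the arm is holding steady, and the bystanders haven't moved. Handing in.

```bash
python3 -c "
from rig import order
print(order.finish_job())"
```

```text
the job is handed in; nothing more can be done
None
```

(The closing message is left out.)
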